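Weigh a pot of cream on the sprung hand scale

ROBOT

A 6-joint arm with a two-finger parallel gripper is mounted at the origin on a cart in front of the work surface, level with it; the furniture and walls round the work are solid. World frame = base frame: x ahead of the robot, y to its left, z up, the work surface at z = 0. Lengths are in mm, angles in rad, forces in N, time in s.
With the tool pointing down it reaches from about 375 to 975 mm from the base axis. Payload 3.8 kg.
Tool frame: the origin (TCP) lies at the very end of the fingers, on their centre line; the grasp point (between the pads) lies 19 mm behind it (ctrl.tcp_to_grasp is the distance from the TCP to the grasp point, in mm); z points along the fingers, y is the direction in which the jaws open and shut (so a half turn about z gives the same grasp; the last joint's range is limited). The gripper opens to 88 mm and grips with 3 to 60 N. Pads are 18 mm wide; open, the fingers measure 123 mm over their backs; the gripper's body (75 mm by 187 mm) begins 45 mm behind the grasp point.
Start: joints at [1.104, 0.264, 1.604, -0, 1.274, -0.037], TCP at [281.262, 613.604, 216.906] pointing down, gripper open.
Joint ranges: [-2.63, 2.63], [-0.94, 2.18], [0.31, 2.57], [-1.31, 4.45], [0, 2.66], [-2.55, 2.55]. Speed limits (rad/s): [2.57, 2.57, 3.14, 3.14, 3.14, 3.14].

INTERFACE

Orientations are given as [roll, pitch, yaw] about the fixed x, y, z axes, in that order (R = Rz(yaw) Ry(pitch) Rx(roll)).
In Python, from cell import ctrl, optics gives the robot as it stands.
- The arm moves only by the shell command python3 -m inch 'ROWS'. ROWS is JSON, one flat list of numbers, 5 for each row, row after row: the closure, from -1 (fully open) to 1 (shut), then the shift along the tool's x, y, z scaled (see below), then the turn about the tool's z scaled (see below). In form: [grip, x, y, z, turn, grip, x, y, z, turn, ...]. A call has exactly 10 rows; each row is the pose to reach, as a shift and turn from the pose commanded when the call began, along the tool's axes at that moment, turning the shorter way round; what a row does not reach only later rows make up. The controller multiplies each number of a shift by 100 mm and each number of a turn by 180 degrees. A row lasts 1/8 s, in which the tool goes at most 62.5 mm and 10.7 degrees, less where a joint would pass 70% of its speed; a pose out of reach is approached as far as the arm can. A call with a number of a shift or a turn outside -1 to 1 is refused whole. A call with a gripper value outside its range is refused whole. The fingers move at their own pace and stop on an object; the grip force is fixed at half the most. Time passes only in rows, so rows that repeat a pose let the fingers close, or fill a call up. It gives the time, the measured TCP pose, the force and the opening at its end, in the units of the state.
- ctrl.get_state(): the state, without advancing time (a new reading comes with each control period).
- optics.snapshot(name): name is "scene" or "side" or "wrist"; returns (picture, depth): 420x560x3 uint8, red, green, blue; 420x560 float32, mm along the optical axis (not along the pixel's ray), 0 where there is no reading.
- optics.get_calibration(name): a dict with "intrinsics" (3x3 intrinsics, pixels), "position" and "attitude" of the camera in the world. Camera axes: x right, y down, z forward; pixel columns grow to the right and rows downward; lengths in mm; the calibration is good to about 2 mm. A picture is of the moment at which its call begins: read the wrist's pose just before it. get_calibration takes no time and is no camera call; for the wrist camera it gives the pose at the moment of the call.
- ctrl.job_done(): hands the job in, once; it reports no verdict.
The state is a dict: "clock": time; "joints": joint angles; "qvel": joint speeds; "effort": joint torques, N m; "tool_pos": TCP position; "tcp_rot": TCP orientation; "contact_force": force on the tool from outside, world axes, zero at the start; "torque": the same for the moment, N m; "gripper_width": opening from 0.0 (shut) to 1.0 (fully open).
Only numpy, scipy, OpenCV 4.12 (cv2) and the standard library are available. Lean on these libraries where they do the work, as an engineer would, in place of code of your own. Each camera call takes 0.05 s, during which the arm holds its last target.

TASK

Weigh the pot: take the hand scale from its stand, hook it under the top of the pan's bail and slowly lift until pan and pot hang about 2 cm clear of the worktop (never above 4 cm), without jerking or tipping, and hold still there for two seconds. Lower the pan gently to where it stood, pot still in it, unhook without pressing on the bail, and put the scale back upright in its stand, collar down in the fork, without forcing it. Leave the other things alone.

Things in the scene. Friction and masses are not known exactly. Their poses are not given: they have to be found in the camera images.
- stand: Fixed stand: grey base plate 105 x 90 x 10 mm, a post at its rear (+x), an aluminium fork on top, 125 mm above the worktop. Origin: on the worktop under the middle of the fork, z up. The fork's slot is 26 mm wide in y, open to the stand's -x side. The scale, hook included, can be lifted straight up out of it and lowered straight down into it.
- stand_seat (a point): Middle of the fork's top face, 125 mm above the worktop: where the scale's origin lies when it is seated. Rails and lips 6 mm high round it leave a recess, 48 mm in x by 46 mm in y, for the scale's collar.
- scale: Hand scale, 0.16 kg, hanging upright in the fork, axes along the stand's. Origin: centre of the underside of its collar (black plate 40 x 40 x 4 mm), z up. Above it the grey housing, 44 mm in x, 26 mm in y, from z = 4 to 74 mm, with a white graduated window on its -x face. Below it a square tube 20 x 20 mm, 35 mm long, from which comes a sprung rod with a hook whose mouth opens to +x.
- scale_grip (a point): Middle of the scale's housing, 47 mm above the scale's origin: a good height to grip, across y.
- hook_seat (a point): Inner bottom of the hook, on the scale's axis. Hook of 6 mm wire in the scale's x-z plane; in the scale's frame, spring at rest: inner bottom z = -83 mm, lowest point -89, tip at x = 14 with its top at z = -70, back of the wire at x = -16 (wire centre), bent up to the axis at z = -46. The mouth is free from z = -70 to -50 mm: a bar enters best centred at z = -60.
- rod (a joint): How far the rod is drawn out of the scale, m: 0 at rest, end stop at 0.10. The rod starts to move at about 0.6 N on the hook and comes out 16.7 mm for each further newton (60 N/m).
- pan: Round steel weighing pan, 88 mm wide, 20 mm high, 4 mm floor, 0.12 kg, with a fixed bail of 6 mm wire over it. Origin: centre of its underside, z up. The bail stands in the pan's y-z plane, legs at y = +-46 mm, highest at the middle; the hook enters along the pan's x, either way. Pan and pot together weigh 0.25 to 0.62 kg; how much is unknown.
- bail_top (a point): Centre of the wire at the middle of the bail's top, 80 mm above the pan's underside. The top is flat for 14 mm along the pan's y, then slopes down to 72 mm at y = +-38 mm.
- pot: Round pot, white below with a wide tan lid, 65 mm wide, 29 mm high, standing loose in the pan. Origin: centre of its underside, 4 mm above the pan's underside when it stands in it.
- paintbrush: Bystander: brush, 157 mm long, lying on the worktop. Origin under its middle.
- dish: Bystander: flat round dish, 69 mm wide, 17 mm high. Origin under its middle.
- loupe: Bystander: small folding loupe, 27 x 42 x 13 mm. Origin under its middle.
- tweezers: Bystander: tweezers, 118 mm long. Origin under its middle.
- shears: Bystander: scissors, 199 mm long. Origin under its middle.
- callipers: Bystander: vernier calliper, 210 mm long. Origin under its middle.
There are look-alikes about, which are no part of the job. What is shaped like the scale but yellow is not meant.

How it is judged:
By the outcome, as a careful person would: the job done as asked, in the order asked, and still so for the second after the job is handed in, with the robot touching nothing.
It also fails if it takes over 70 s, if anything falls off the work surface, if the arm or the gripper's body presses on something with over 40 N, if the wrist force passes 120 N, or if a joint passes its speed limit or range.

## Working session

There is one attempt and no reset: what is moved stays moved. The work goes in short steps, Python scripts to look and compute and a shell command to move; the robot and the scene stay as the last step left them, time stands still between calls to the robot, and variables do not carry over. Pictures are saved under pics/ and viewed, and the job is handed in when it is done.

```bash
ls; mkdir -p pics
cat > h.py <<'E'
import numpy as np,cv2
from cell import ctrl,optics
def snap(n,f):
    c=optics.get_calibration(n); p,d=optics.snapshot(n)
    cv2.imwrite('pics/'+f+'.png',p[:,:,::-1]); np.savez('pics/'+f+'.npz',p=p,d=d,K=c['intrinsics'],t=c['position'],a=np.array(c['attitude']))
    return p,d,c
E
python3 - <<'E'
from h import *
print(ctrl.get_state())
for n in('scene','side','wrist'):
    p,d,c=snap(n,n+'0'); print(n,c)
E
```

```text
pics
{'clock': 0.0, 'joints': array([ 1.10411044e+00,  2.64731964e-01,  1.60530408e+00,  1.84886703e-05,
        1.27371461e+00, -3.68914828e-02]), 'qvel': array([-0.00040721,  0.00031411,  0.00204532,  0.00148163,  0.00109678,
       -0.00010498]), 'effort': array([ 1.00943391e-03, -5.02109993e+01, -3.56877565e+01,  7.27558555e-02,
        2.94797646e-02, -1.83562015e-04]), 'tool_pos': array([280.92349521, 612.96141958, 215.64009481]), 'tcp_rot': array([-3.13943677e+00, -9.72489300e-05,  2.71179271e+00]), 'contact_force': array([ 0.65172308, -0.23757323,  0.24832539]), 'torque': array([0.02943816, 0.01135099, 0.00995869]), 'gripper_width': 1.0021095534318287}
scene {'intrinsics': array([[400.46922534,   0.        , 278.06393538],
       [  0.        , 400.46922534, 207.00439346],
       [  0.        ,   0.        ,   1.        ]]), 'position': array([-120.98991648, -606.97679891,  821.89733657]), 'attitude': array([-2.29012391,  0.01584486, -0.9760799 ])}
side {'intrinsics': array([[414.02518936,   0.        , 281.79945974],
       [  0.        , 414.02518936, 203.21812173],
       [  0.        ,   0.        ,   1.        ]]), 'position': array([433.51838259, 760.95338581, 622.48255944]), 'attitude': array([-2.073699  ,  0.01099989, -3.04604782])}
wrist {'intrinsics': array([[328.05634776,   0.        , 282.02731326],
       [  0.        , 328.05634776, 205.99116459],
       [  0.        ,   0.        ,   1.        ]]), 'position': array([209.56271192, 646.16653835, 383.13890855]), 'attitude': array([2.83394610e+00, 2.16021823e-03, 1.14195510e+00])}
```

View pics/scene0.png

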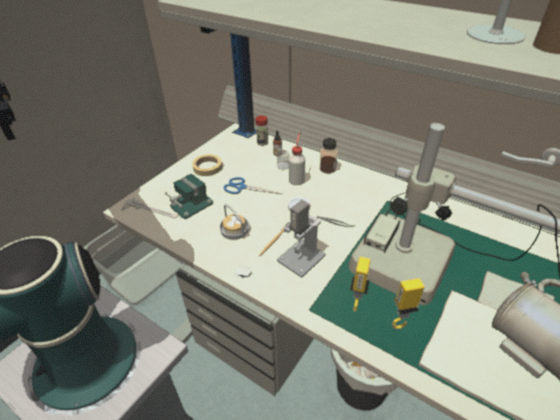

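View pics/side0.png

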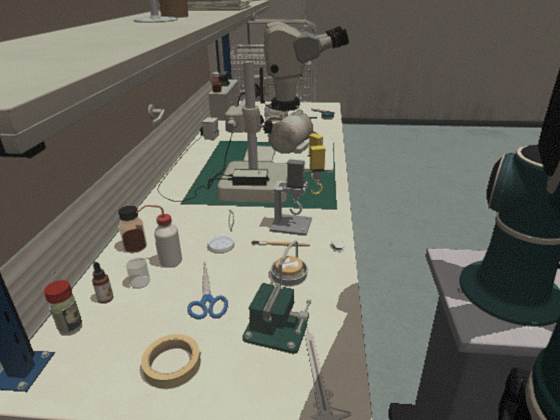

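View pics/wrist0.png

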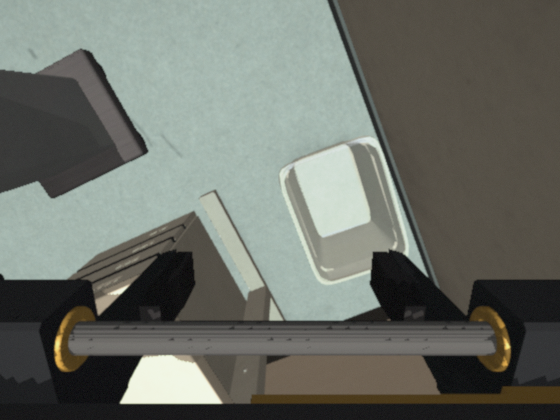

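The candidates for the scale in the scene view are the grey housing at (300,213), on the grey stand with its base at (302,258), and two yellow look-alikes at (361,275) and (410,292). I choose the grey one. The pan with bail and pot is at (234,224). In the side view the scale is at (296,174) and the pan at (289,267). Next I check the choice in close crops.

```bash
cat >> h.py <<'E'
from scipy.spatial.transform import Rotation as R
def load(f):
    return np.load('pics/'+f+'.npz')
def crop(f,x0,y0,x1,y1,k,out):
    im=load(f)['p'][y0:y1,x0:x1,::-1]; cv2.imwrite('pics/'+out+'.png',cv2.resize(im,None,fx=k,fy=k,interpolation=cv2.INTER_CUBIC))
def cloud(f):
    z=load(f);d=z['d'];K=z['K'];v,u=np.indices(d.shape)
    P=np.stack([(u-K[0,2])/K[0,0]*d,(v-K[1,2])/K[1,1]*d,d],-1)
    return P@R.from_euler('xyz',z['a']).as_matrix().T+z['t']
def onplane(f,uv,h):
    z=load(f);K=z['K'];uv=np.atleast_2d(uv).astype(float)
    r=np.c_[(uv-K[[0,1],2])/K[0,0],np.ones(len(uv))]@R.from_euler('xyz',z['a']).as_matrix().T
    return z['t']+r*((h-z['t'][2])/r[:,2])[:,None]
E
python3 - <<'E'
from h import *
crop('scene0',200,180,340,285,5,'c1'); crop('side0',230,140,350,300,4,'c2')
for f,pts in(('scene0',[(300,213),(302,258),(234,224),(250,330),(245,272)]),('side0',[(296,174),(290,225),(289,267),(180,300)])):
    C=cloud(f)
    for u,v in pts: print(f,(u,v),C[v,u].round(1))
E
```

```text
scene0 (300, 213) [ 480.7 -250.1  190.8]
scene0 (302, 258) [ 503.9 -246.4    8.4]
scene0 (234, 224) [490.8 -25.3  29.9]
scene0 (250, 330) [ 412.8 -113.  -340. ]
scene0 (245, 272) [ 379.4 -149.4   11.4]
side0 (296, 174) [ 495.7 -224.9  166.4]
side0 (290, 225) [ 511.5 -222.9    9.8]
side0 (289, 267) [496.5  -2.4  33.1]
side0 (180, 300) [ 7.296e+02  9.080e+01 -5.000e-01]
```

View pics/c1.png

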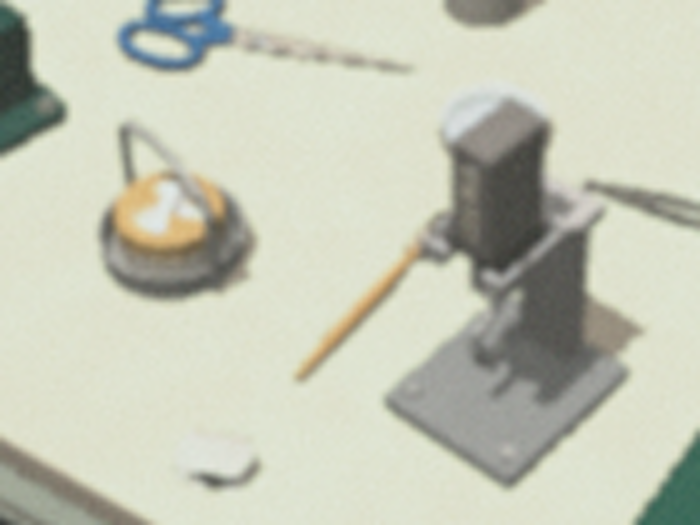

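View pics/c2.png

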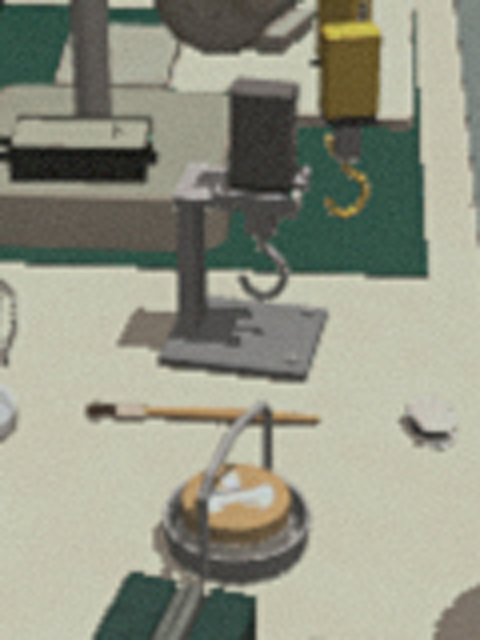

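The crops confirm it: a grey scale with its hook hangs in the aluminium fork, and the bail stands over the tan-lidded pot. Now I measure the poses.

Run:
```python
from h import *
for f in('scene0','side0'):
    C=cloud(f); x,y,z=C[...,0],C[...,1],C[...,2]
    near=(abs(x-490)<75)&(abs(y+20)<75)
    m=near&(z>45)&(z<95); print(f,'bail n',m.sum()); 
    B=C[m]; print(B[np.argsort(B[:,1])][::max(1,len(B)//25)].round(0).tolist())
    m=near&(z>26)&(z<40); print('lid c',C[m].mean(0), (C[m].min(0)+C[m].max(0))/2)
    m=near&(z>10)&(z<45); a,b=np.percentile(C[m],[1,99],axis=0); print('pan c',(a+b)/2,b-a)
    s=(abs(x-500)<80)&(abs(y+245)<80)
    m=s&(z>192)&(z<206); print('top',m.sum(),C[m].mean(0).round(1)); 
    if m.sum()>5: print(cv2.minAreaRect(C[m][:,:2].astype(np.float32)))
    m=s&(z>5)&(z<14); print('base',cv2.minAreaRect(C[m][:,:2].astype(np.float32)))
    m=s&(z>118)&(z<135); print('fork',cv2.minAreaRect(C[m][:,:2].astype(np.float32)))
c=lambda x,y:(200+x/5-.4,180+y/5-.4)
print(onplane('scene0',[c(387,400),c(510,485),c(630,368)],10))
s=lambda x,y:(230+x/4-.4,140+y/4-.4)
print(onplane('side0',[s(160,358),s(305,375),s(327,313)],10))
```

```text
scene0 bail n 74
[[480.0, -66.0, 60.0], [481.0, -65.0, 62.0], [481.0, -64.0, 46.0], [481.0, -62.0, 65.0], [480.0, -62.0, 54.0], [482.0, -61.0, 67.0], [481.0, -61.0, 56.0], [480.0, -59.0, 67.0], [482.0, -58.0, 73.0], [484.0, -56.0, 67.0], [483.0, -54.0, 74.0], [482.0, -51.0, 73.0], [482.0, -48.0, 76.0], [486.0, -45.0, 75.0], [489.0, -43.0, 75.0], [487.0, -40.0, 75.0], [489.0, -36.0, 75.0], [490.0, -35.0, 77.0], [488.0, -33.0, 78.0], [493.0, -29.0, 80.0], [496.0, -27.0, 81.0], [494.0, -25.0, 81.0], [500.0, -20.0, 78.0], [495.0, -17.0, 80.0], [497.0, -15.0, 81.0], [501.0, -8.0, 79.0], [502.0, -4.0, 76.0], [502.0, 0.0, 74.0], [504.0, 5.0, 75.0], [504.0, 9.0, 73.0], [509.0, 14.0, 74.0], [508.0, 17.0, 70.0], [507.0, 21.0, 64.0], [514.0, 22.0, 47.0], [512.0, 23.0, 49.0], [509.0, 23.0, 58.0], [509.0, 24.0, 50.0]]
lid c [493.25436583 -19.66745815  31.024901  ] [496.80694585 -21.33537254  33.02559312]
pan c [495.02030452 -20.58138116  25.39391871] [82.72048818 88.12092941 30.06034642]
top 139 [ 493.1 -241.   196.3]
((495.3782958984375, -240.58114624023438), (25.905773162841797, 44.158481597900
[... 986 characters left out ...]
 c [498.37243842 -14.85137793  26.01364262] [81.25753972 89.48693781 30.94068415]
top 87 [ 498.6 -231.5  196.4]
((498.70843505859375, -233.98231506347656), (24.386703491210938, 41.31413650512695), 82.89418029785156)
base ((511.107177734375, -236.34571838378906), (94.49774169921875, 104.17819213867188), 82.06876373291016)
fork ((513.6178588867188, -236.3660888671875), (57.23739242553711, 85.81674194335938), 80.52366638183594)
[[ 461.1913545  -194.21438572   10.        ]
 [ 448.2166846  -279.31713135   10.        ]
 [ 552.49399117 -291.57759355   10.        ]]
[[ 565.88347391 -196.87279251   10.        ]
 [ 465.35189119 -183.24883152   10.        ]
 [ 453.23380214 -266.23719083   10.        ]]
```

```bash
python3 -m inch '[-1,-0.08,-0.1,-0.04,0, -1,-0.16,-0.2,-0.08,0, -1,-0.24,-0.3,-0.12,0, -1,-0.32,-0.4,-0.16,0, -1,-0.4,-0.5,-0.2,0, -1,-0.48,-0.6,-0.24,0, -1,-0.56,-0.7,-0.28,0, -1,-0.64,-0.8,-0.32,0, -1,-0.72,-0.9,-0.36,0, -1,-0.8,-1,-0.4,0]'
```

```text
clock: 1.4
tool_pos: [312.5, 488.6, 257.2]
tcp_rot: [3.142, 0.0, 2.712]
contact_force: [0.4, -0.6, -0.3]
gripper_width: 0.995
```

Run:
```python
from h import *
C=cloud('scene0')
m=(C[...,0]>200)&(C[...,0]<650)&(C[...,1]>-450)&(C[...,1]<500)&(C[...,2]>140)
print(m.sum(),C[m].min(0),C[m].max(0))
```

```text
942 [ 416.28662552 -449.97586174  140.0025911 ] [ 649.51518021 -225.6905059   274.46026442]
```

```bash
python3 -m inch '[-1,-0.08,-0.1,0,0, -1,-0.16,-0.2,0,0, -1,-0.24,-0.3,0,0, -1,-0.32,-0.4,0,0, -1,-0.4,-0.5,0,0, -1,-0.48,-0.6,0,0, -1,-0.56,-0.7,0,0, -1,-0.64,-0.8,0,0, -1,-0.72,-0.9,0,0, -1,-0.8,-1,0,0]' && python3 -m inch '[-1,-0.08,-0.1,0,0, -1,-0.16,-0.2,0,0, -1,-0.24,-0.3,0,0, -1,-0.32,-0.4,0,0, -1,-0.4,-0.5,0,0, -1,-0.48,-0.6,0,0, -1,-0.56,-0.7,0,0, -1,-0.64,-0.8,0,0, -1,-0.72,-0.9,0,0, -1,-0.8,-1,0,0]' && python3 -m inch '[-1,-0.08,-0.1,0,0, -1,-0.16,-0.2,0,0, -1,-0.24,-0.3,0,0, -1,-0.32,-0.4,0,0, -1,-0.4,-0.5,0,0, -1,-0.48,-0.6,0,0, -1,-0.56,-0.7,0,0, -1,-0.64,-0.8,0,0, -1,-0.72,-0.9,0,0, -1,-0.8,-1,0,0]' && python3 -m inch '[-1,-0.08,-0.1,0,0.05, -1,-0.16,-0.2,0,0.1, -1,-0.24,-0.3,0,0.15, -1,-0.32,-0.4,0,0.2, -1,-0.4,-0.5,0,0.25, -1,-0.48,-0.6,0,0.3, -1,-0.56,-0.7,0,0.35, -1,-0.64,-0.8,0,0.4, -1,-0.72,-0.9,0,0.45, -1,-0.8,-1,0,0.5]'
```

```text
clock: 2.65
tool_pos: [343.6, 364.3, 257.0]
tcp_rot: [3.141, 0.0, 2.712]
contact_force: [-0.5, -0.1, 0.8]
gripper_width: 0.999
clock: 3.9
tool_pos: [374.6, 240.1, 256.9]
tcp_rot: [3.142, -0.0, 2.712]
contact_force: [0.2, -0.7, -0.7]
gripper_width: 1.003
clock: 5.15
tool_pos: [405.7, 115.8, 256.9]
tcp_rot: [3.142, -0.0, 2.712]
contact_force: [-0.2, 0.3, 0.1]
gripper_width: 0.999
clock: 6.4
tool_pos: [436.6, -8.4, 256.9]
tcp_rot: [-3.142, 0.0, 1.136]
contact_force: [-0.0, 0.4, -0.3]
gripper_width: 1.002
```

```bash
python3 - <<'E'
from h import *
snap('wrist','w1')
E
python3 -m inch '[-1,-0.1,0.09,0,0.04, -1,-0.2,0.18,0,0.08, -1,-0.3,0.27,0,0.12, -1,-0.4,0.36,0,0.16, -1,-0.5,0.45,0,0.2, -1,-0.6,0.54,0,0.24, -1,-0.7,0.63,0,0.28, -1,-0.8,0.72,0,0.32, -1,-0.9,0.8,0,0.36, -1,-0.99,0.88,0,0.405]'
python3 - <<'E'
from h import *
snap('wrist','w2')
E
```

```text
clock: 7.7
tool_pos: [475.2, -134.8, 256.8]
tcp_rot: [-3.141, 0.0, -0.134]
contact_force: [0.3, -0.0, 0.5]
gripper_width: 1.001
```

View pics/w1.png

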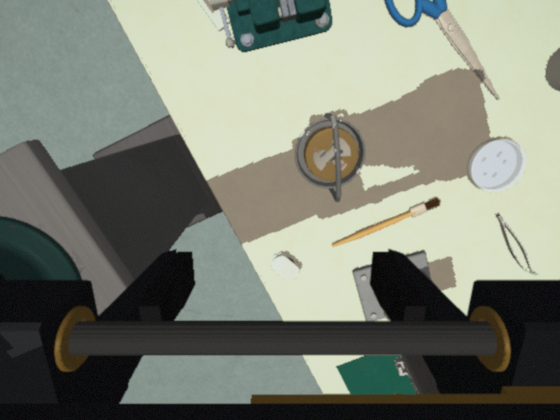

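View pics/w2.png

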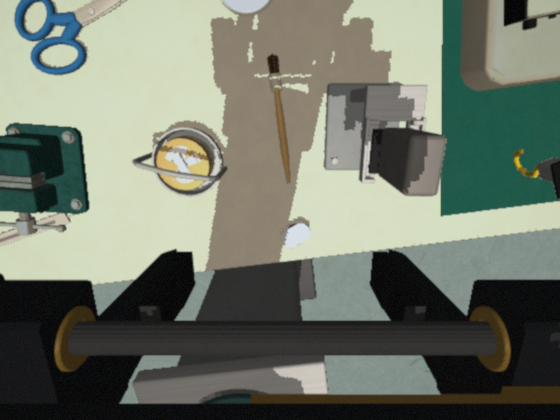

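w1 shows the pan at (330,153) and the stand base at (392,285). w2 shows the pan at (188,160), the scale housing at (412,160) and the fork at (372,140).

```bash
cat > meas.py <<'E'
from h import *
import sys
for f in sys.argv[1:]:
    C=cloud(f); x,y,z=C[...,0],C[...,1],C[...,2]; print(f)
    ok=load(f)['d']>0
    near=ok&(abs(x-495)<70)&(abs(y+18)<70)
    m=near&(z>68)&(z<90); B=C[m]
    if len(B)>10:
        c=B.mean(0); v=np.linalg.svd((B-c)[:,:2])[2][0]; v*=np.sign(v[1]); s=(B[:,:2]-c[:2])@v
        mid=c[:2]+v*(s.min()+s.max())/2
        print('bail',len(B),'mid',mid.round(1),'ext',np.ptp(s).round(1),'panx yaw deg',np.degrees(np.arctan2(v[1],v[0])).round(1)-90,'zmax',np.percentile(B[:,2],90))
    m=near&(z>26)&(z<40)
    if m.sum()>10: print('lid',cv2.minEnclosingCircle(C[m][:,:2].astype(np.float32)))
    m=near&(z>10)&(z<40)
    if m.sum()>10: print('pan',cv2.minEnclosingCircle(C[m][:,:2].astype(np.float32)))
    s=ok&(abs(x-500)<80)&(abs(y+240)<80)
    for n,a,b in(('top',193,206),('base',5,14),('fork',120,134)):
        m=s&(z>a)&(z<b)
        if m.sum()>20: r=cv2.minAreaRect(C[m][:,:2].astype(np.float32)); print(n,m.sum(),np.round(r[0],1),np.round(r[1],1),round(r[2],1),'z',np.median(z[m]).round(1))
    m=ok&(z>-10)&(z<4)&(x>400)&(x<600); print('table z',np.median(z[m]))
E
python3 meas.py w1 w2
```

```text
w1
bail 464 mid [497.4 -17.2] ext 87.8 panx yaw deg -19.099999999999994 zmax 81.85183316587907
lid ((496.5875244140625, -15.470385551452637), 47.660526275634766)
pan ((496.5875244140625, -15.470385551452637), 47.660526275634766)
base 1166 [ 510.2 -237.8] [ 90.1 104.9] 82.4 z 9.2
fork 121 [ 472.2 -246.2] [27.6  8. ] 84.2 z 126.8
table z -0.5175315452381142
w2
bail 455 mid [497.8 -18.6] ext 88.3 panx yaw deg -19.400000000000006 zmax 82.12649625488521
lid ((498.58123779296875, -19.793060302734375), 47.950870513916016)
pan ((498.49542236328125, -19.217546463012695), 48.460079193115234)
top 2291 [ 497.5 -238. ] [26.  44.3] 81.1 z 198.2
base 3195 [ 509.2 -239.3] [ 89.8 104.1] 82.4 z 9.4
fork 3441 [ 511.7 -239.6] [52.2 84.4] 82.5 z 124.9
table z -0.19942837000570535
```

```bash
python3 -m inch '[-1,0.045,0.12,0,0, -1,0.09,0.25,0,0, -1,0.135,0.37,0,0, -1,0.18,0.5,0,0, -1,0.225,0.62,0,0, -1,0.27,0.75,0,0, -1,0.315,0.87,0,0, -1,0.36,0.99,0,0, -1,0.36,0.99,0.05,0, -1,0.36,0.99,0.1,0]'
python3 - <<'E'
from h import *
snap('wrist','w3')
E
python3 meas.py w3
```

```text
clock: 9.0
tool_pos: [497.9, -236.9, 246.3]
tcp_rot: [-3.141, 0.0, -0.131]
contact_force: [0.4, 0.4, 0.6]
gripper_width: 1.003
w3
bail 463 mid [498.1 -18.7] ext 88.1 panx yaw deg -19.599999999999994 zmax 82.10519067423206
lid ((497.96728515625, -19.360872268676758), 48.325382232666016)
pan ((498.4169921875, -19.531719207763672), 48.490211486816406)
top 2107 [ 497.9 -238.8] [25.9 43.4] 80.7 z 198.3
base 1879 [ 509.4 -239.8] [ 90.2 104.8] 82.4 z 9.3
fork 3524 [ 512.2 -240. ] [52.1 84.5] 82.4 z 124.9
table z -0.012569749049475831
```

View pics/w3.png

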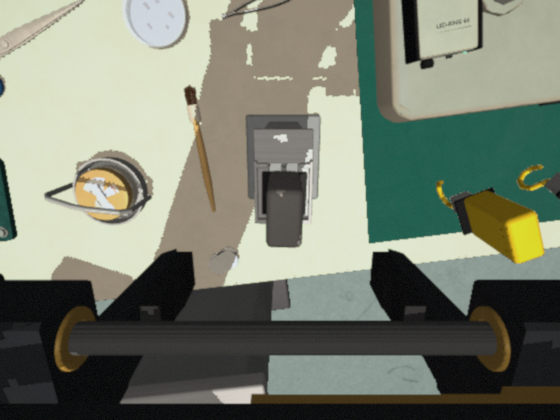

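w3 shows the grey scale at (287,210), centred between the open fingers. I descend straight and close.

```bash
python3 -m inch '[-1,0,0.016,0.1,0, -1,0,0.016,0.2,0, -1,0,0.016,0.3,0, -1,0,0.016,0.42,0, -1,0,0.016,0.54,0, -1,0,0.016,0.66,0, -1,0,0.016,0.76,0, -1,0,0.016,0.86,0, -1,0,0.016,0.93,0, -1,0,0.016,0.93,0]' && python3 -m inch '[0,0,0,0,0, 0.3,0,0,0,0, 0.5,0,0,0,0, 0.7,0,0,0,0, 1,0,0,0,0, 1,0,0,0,0, 1,0,0,0,0, 1,0,0,0,0, 1,0,0,0,0, 1,0,0,0,0]'
python3 - <<'E'
from h import *
print(ctrl.get_state()['contact_force']); snap('wrist','w4'); snap('scene','s4'); crop('s4',230,140,370,290,4,'s4c')
E
```

```text
clock: 10.3
tool_pos: [497.4, -238.5, 153.2]
tcp_rot: [-3.141, 0.001, -0.131]
contact_force: [0.1, -0.4, -0.0]
gripper_width: 1.002
clock: 11.55
tool_pos: [497.8, -238.6, 153.9]
tcp_rot: [-3.142, 0.0, -0.131]
contact_force: [-0.1, -1.0, 0.0]
gripper_width: 0.292
[-0.09041883 -1.02736967  0.02554873]
```

View pics/w4.png

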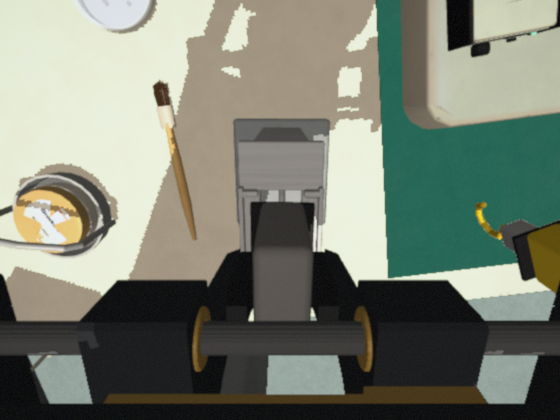

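View pics/s4c.png

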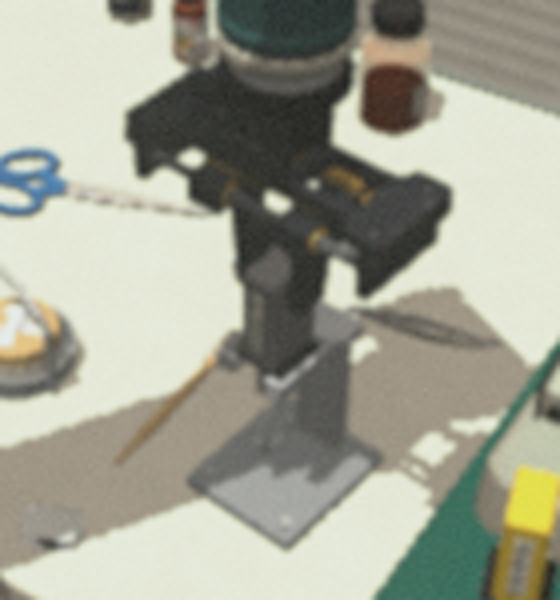

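Gripped at width 25.7 mm. I lift straight up out of the fork.

```bash
python3 -m inch '[1,0,0,-0.04,0, 1,0,0,-0.12,0, 1,0,0,-0.22,0, 1,0,0,-0.34,0, 1,0,0,-0.46,0, 1,0,0,-0.58,0, 1,0,0,-0.7,0, 1,0,0,-0.82,0, 1,0,0,-0.93,0, 1,0,0,-1,0]' && python3 -m inch '[1,0,0,-0.06,0, 1,0,0,-0.1,0, 1,-0.02,-0.06,-0.1,0, 1,-0.05,-0.16,-0.1,0, 1,-0.09,-0.28,-0.1,0, 1,-0.13,-0.4,-0.1,0, 1,-0.17,-0.52,-0.1,0, 1,-0.21,-0.64,-0.1,0, 1,-0.25,-0.76,-0.1,0, 1,-0.29,-0.88,-0.1,0]'
python3 - <<'E'
from h import *
print(ctrl.get_state()['contact_force']); snap('scene','s5'); crop('s5',180,120,340,270,5,'s5c')
E
```

```text
clock: 12.9
tool_pos: [498.0, -238.8, 254.8]
tcp_rot: [3.141, -0.001, -0.131]
contact_force: [-0.7, -0.8, -1.5]
gripper_width: 0.296
clock: 14.15
tool_pos: [480.4, -146.8, 264.0]
tcp_rot: [-3.142, -0.0, -0.131]
contact_force: [0.1, 0.2, -1.4]
gripper_width: 0.29
[ 0.0658546   0.17791073 -1.37923346]
```

View pics/s5c.png

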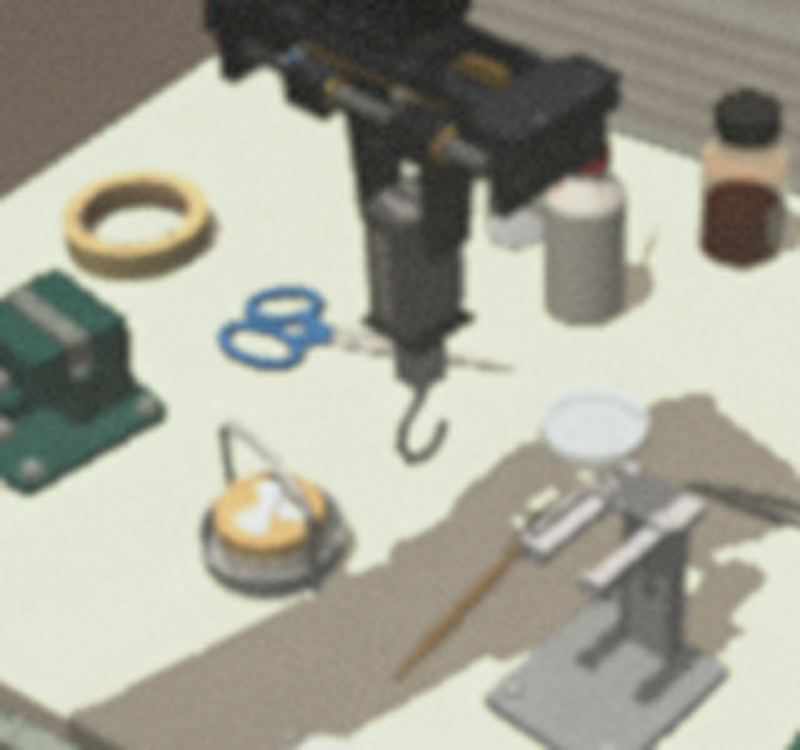

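The scale is free with its hook hanging straight at s5c (425,440), mouth to +x. I continue to the pre-insert point.

```bash
python3 -m inch '[1,-0.02,-0.07,0,0, 1,-0.04,-0.14,0,0, 1,-0.06,-0.21,0,0, 1,-0.09,-0.28,0,0, 1,-0.11,-0.35,0,0, 1,-0.13,-0.42,0,0, 1,-0.16,-0.49,0,0, 1,-0.18,-0.56,0,0, 1,-0.2,-0.63,0,0, 1,-0.22,-0.7,0,0]' && python3 -m inch '[1,-0.03,-0.1,0,0.01, 1,-0.05,-0.2,0.02,0.02, 1,-0.08,-0.3,0.07,0.03, 1,-0.11,-0.4,0.13,0.04, 1,-0.14,-0.48,0.19,0.05, 1,-0.17,-0.56,0.25,0.06, 1,-0.2,-0.62,0.31,0.066, 1,-0.215,-0.68,0.36,0.066, 1,-0.215,-0.69,0.4,0.066, 1,-0.215,-0.69,0.4,0.066]'
python3 - <<'E'
from h import *
print(ctrl.get_state()['contact_force']); snap('wrist','w6'); snap('scene','s6'); snap('side','d6');crop('s6',180,120,300,260,5,'s6c');crop('d6',220,150,360,310,4,'d6c')
E
python3 meas.py w6 s6 d6
```

```text
clock: 15.45
tool_pos: [467.9, -74.9, 263.9]
tcp_rot: [-3.142, -0.0, -0.131]
contact_force: [-0.4, -0.1, -1.7]
gripper_width: 0.294
clock: 16.7
tool_pos: [455.5, -4.2, 223.5]
tcp_rot: [3.141, 0.001, -0.338]
contact_force: [-0.4, -0.1, -1.7]
gripper_width: 0.291
[-0.3885195  -0.06255379 -1.73067159]
w6
bail 588 mid [497.6 -18. ] ext 89.0 panx yaw deg -19.200000000000003 zmax 82.1708465155569
lid ((499.90667724609375, -19.332874298095703), 46.737464904785156)
pan ((499.90667724609375, -19.332874298095703), 46.737464904785156)
base 7953 [ 509.6 -239.2] [ 90.8 105.2] 82.6 z 9.4
fork 2198 [ 504.1 -224.1] [25.4 65.3] 82.4 z 125.1
table z -0.4953827660333445
s6
bail 47 mid [495.8 -20.4] ext 80.7 panx yaw deg -19.299999999999997 zmax 80.16905670118123
lid ((496.9927673339844, -21.080509185791016), 47.60124206542969)
pan ((494.7259521484375, -19.60417938232422), 49.534603118896484)
base 891 [ 507.  -241.6] [ 90.8 105.2] 82.9 z 7.8
fork 378 [ 510.5 -241.8] [52.9 86.4] 82.5 z 123.3
table z -1.3286750986792981
d6
bail 68 mid [498.7 -13.7] ext 82.4 panx yaw deg -20.0 zmax 81.69694725696834
lid ((499.1767578125, -15.061842918395996), 47.675392150878906)
pan ((498.7494201660156, -14.553424835205078), 48.05604934692383)
base 518 [ 511.4 -236.6] [ 93.8 104.4] 82.2 z 8.9
fork 213 [ 523.2 -239.1] [57.8 65. ] 83.2 z 124.4
table z -0.5370155011568158
```

View pics/w6.png

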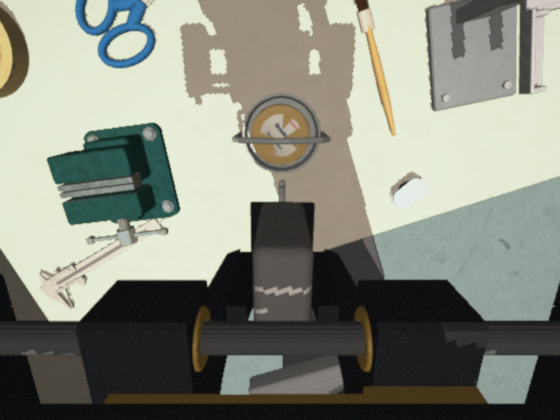

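View pics/s6c.png

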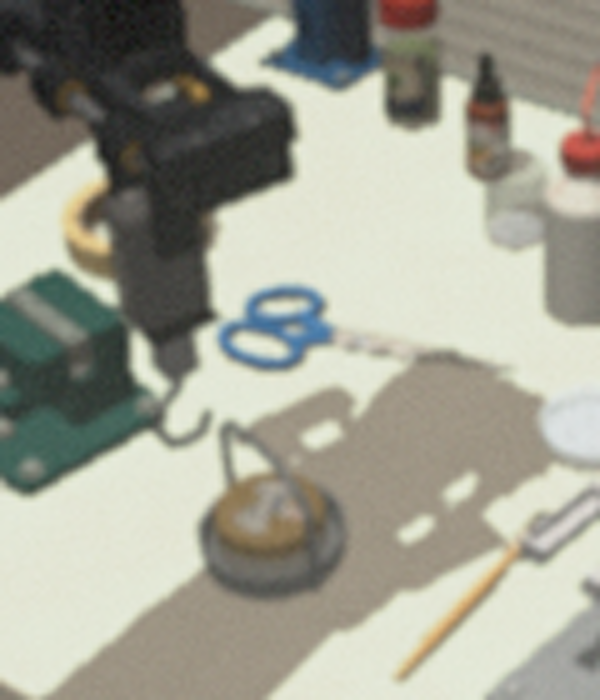

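View pics/d6c.png

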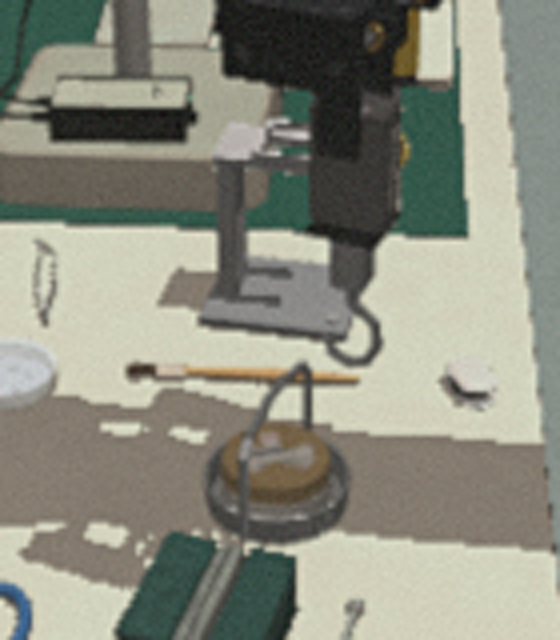

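w6 shows the hook tip at (282,185), in line with the bail's middle at (281,137). I descend 55 mm and check the mouth height.

```bash
python3 -m inch '[1,0,0,0.05,0, 1,0,-0.002,0.12,0, 1,0,-0.004,0.19,0, 1,0,-0.006,0.26,0, 1,0,-0.008,0.33,0, 1,0,-0.008,0.4,0, 1,0,-0.008,0.46,0, 1,0,-0.008,0.51,0, 1,0,-0.008,0.545,0, 1,0,-0.008,0.545,0]'
python3 - <<'E'
from h import *
snap('scene','s7'); snap('side','d7');crop('s7',190,150,290,260,6,'s7c');crop('d7',250,190,350,300,5,'d7c')
for f in('s7','d7'):
    C=cloud(f); s=load('s7')['d']>0
    p=C-np.array([455.3,-3.5,0]); X=p@[.943,-.332,0]; Y=p@[.332,.943,0]; m=(abs(X)<24)&(abs(Y)<10)&(C[...,2]>40)&(C[...,2]<104)
    print(f,m.sum(),C[m][:,2].min(),'tipmax X',X[m].max(),'minX',X[m].min(),'Y mean',Y[m].mean()); q=m&(X>9); print('tip top z',C[q][:,2].max() if q.any() else None)
E
```

```text
clock: 18.1
tool_pos: [455.7, -3.4, 169.1]
tcp_rot: [3.141, 0.0, -0.339]
contact_force: [-0.4, -0.2, -1.4]
gripper_width: 0.293
s7 59 51.61021073899167 tipmax X 15.454672545602241 minX -18.787202861872462 Y mean -2.9492741368584596
tip top z 68.86767998471396
d7 84 54.01418372408261 tipmax X 15.980091917475598 minX -17.374792219093813 Y mean 3.7080801574246114
tip top z 69.75896224763301
```

View pics/s7c.png

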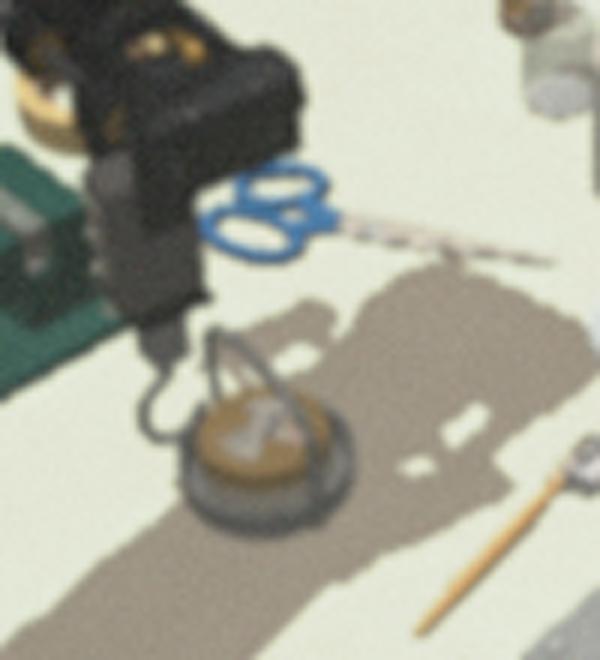

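View pics/d7c.png

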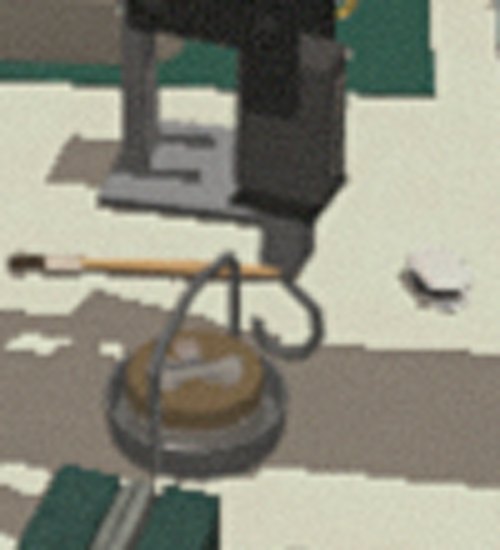

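The tip top is at z≈69–70 and the bail wire spans 77–83, so the mouth height is right. I insert the hook along +x by 44 mm.

```bash
python3 -m inch '[1,0.03,0,0,0, 1,0.08,0,0,0, 1,0.14,0,0,0, 1,0.2,0,0,0, 1,0.26,0,0,0, 1,0.32,0,0,0, 1,0.37,0,0,0, 1,0.41,0,0,0, 1,0.435,0,0,0, 1,0.44,0,0,0]'
python3 - <<'E'
from h import *
snap('scene','s8'); snap('side','d8');crop('s8',190,150,290,260,6,'s8c');crop('d8',250,190,350,300,5,'d8c')
E
python3 meas.py s8 d8 | grep -E "bail|^[sd]"
```

```text
clock: 19.45
tool_pos: [497.5, -18.1, 169.4]
tcp_rot: [-3.142, 0.0, -0.339]
contact_force: [-1.4, -0.4, -2.0]
gripper_width: 0.296
s8
bail 63 mid [491.7 -20.9] ext 82.7 panx yaw deg -16.200000000000003 zmax 85.71251262665038
d8
bail 91 mid [495.5 -12.2] ext 85.3 panx yaw deg -23.400000000000006 zmax 83.88766305299089
```

View pics/s8c.png

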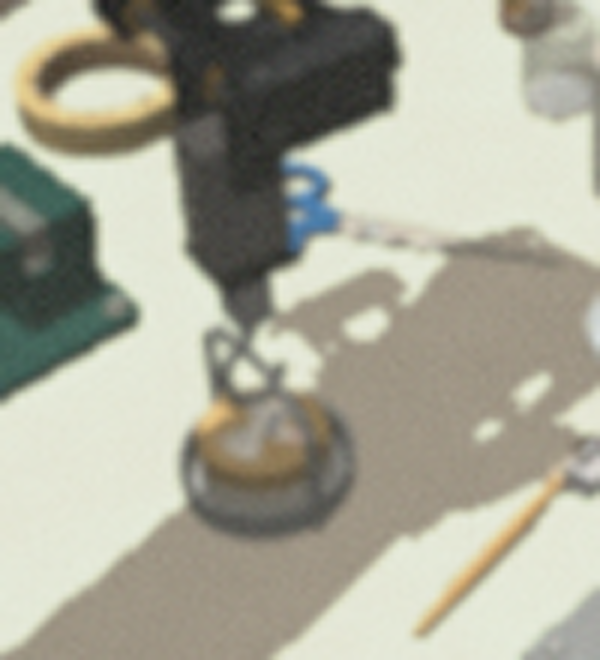

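View pics/d8c.png

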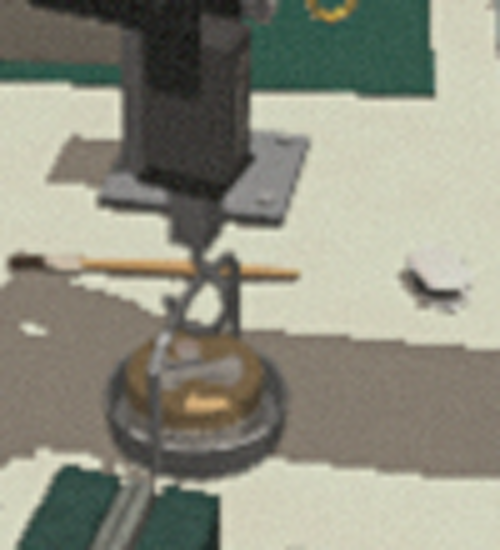

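The hook has passed under the bail in both views and the pan has not shifted. I lift slowly.

```bash
python3 -m inch '[1,0,0,-0.03,0, 1,0,0,-0.08,0, 1,0,0,-0.13,0, 1,0,0,-0.17,0, 1,0,0,-0.2,0, 1,0,0,-0.23,0, 1,0,0,-0.26,0, 1,0,0,-0.29,0, 1,0,0,-0.32,0, 1,0,0,-0.35,0]' && python3 -m inch '[1,0,0,-0.03,0, 1,0,0,-0.06,0, 1,0,0,-0.09,0, 1,0,0,-0.12,0, 1,0,0,-0.15,0, 1,0,0,-0.18,0, 1,0,0,-0.21,0, 1,0,0,-0.24,0, 1,0,0,-0.26,0, 1,0,0,-0.27,0]'
cat > pan.py <<'E'
from h import *
import sys
f=sys.argv[1]
snap('scene','s'+f); snap('side','d'+f);crop('s'+f,190,130,290,260,5,'s'+f+'c');crop('d'+f,240,180,350,300,5,'d'+f+'c')
cv2.imwrite('pics/j'+f+'.png',np.hstack([cv2.resize(cv2.imread('pics/'+a+f+'c.png'),(400,500)) for a in'sd']))
for a in'sd':
    C=cloud(a+f); m=(np.hypot(C[...,0]-498,C[...,1]+18)<30)&(C[...,2]>25)&(C[...,2]<75)
    h=C[m][:,2]; b=np.bincount(h.astype(int)); print(a,'lid z mode',b.argmax(),np.median(h).round(1))
E
python3 pan.py 9; python3 -c "
from h import *
print(ctrl.get_state()['contact_force'])"
```

```text
clock: 20.8
tool_pos: [497.3, -18.0, 204.5]
tcp_rot: [3.141, 0.0, -0.339]
contact_force: [1.1, 0.7, -2.9]
gripper_width: 0.295
clock: 22.05
tool_pos: [497.4, -18.0, 231.4]
tcp_rot: [3.142, 0.0, -0.339]
contact_force: [0.6, -0.7, -4.7]
gripper_width: 0.293
s lid z mode 31 31.6
d lid z mode 33 33.6
[ 0.566428   -0.52368802 -4.82314493]
```

View pics/j9.png

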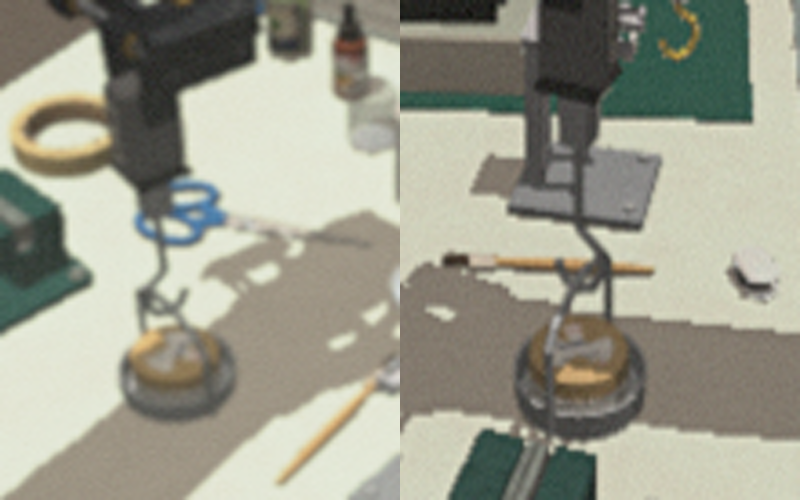

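The hook carries the bail and the rod is drawn out, but the pan is still down (lid z 31.6 and 33.6 as before). I continue in small steps.

```bash
python3 -m inch '[1,0,0,-0.02,0, 1,0,0,-0.04,0, 1,0,0,-0.06,0, 1,0,0,-0.08,0, 1,0,0,-0.1,0, 1,0,0,-0.12,0, 1,0,0,-0.14,0, 1,0,0,-0.16,0, 1,0,0,-0.18,0, 1,0,0,-0.2,0]'
python3 pan.py 10;python3 -c "
from h import *
print(ctrl.get_state()['contact_force'])"
```

```text
clock: 23.4
tool_pos: [497.4, -18.0, 251.5]
tcp_rot: [3.142, -0.0, -0.339]
contact_force: [1.0, -0.5, -4.9]
gripper_width: 0.29
s lid z mode 51 51.4
d lid z mode 54 54.1
[ 0.61684447  0.0316765  -3.37419123]
```

The pan is up 20 mm in both views (lid z 51.4 and 54.1), so I hold there.

```bash
python3 -m inch '[1,0,0,0,0, 1,0,0,0,0, 1,0,0,0,0, 1,0,0,0,0, 1,0,0,0,0, 1,0,0,0,0, 1,0,0,0,0, 1,0,0,0,0, 1,0,0,0,0, 1,0,0,0,0]'
python3 pan.py 11
python3 -m inch '[1,0,0,0,0, 1,0,0,0,0, 1,0,0,0,0, 1,0,0,0,0, 1,0,0,0,0, 1,0,0,0,0, 1,0,0,0,0, 1,0,0,0,0, 1,0,0,0,0, 1,0,0,0,0]'
python3 pan.py 12
```

```text
clock: 24.75
tool_pos: [497.4, -18.1, 251.4]
tcp_rot: [3.142, -0.0, -0.339]
contact_force: [-0.5, -0.7, -5.0]
gripper_width: 0.29
s lid z mode 51 51.3
d lid z mode 53 53.2
clock: 26.1
tool_pos: [497.4, -18.0, 251.4]
tcp_rot: [3.142, -0.0, -0.339]
contact_force: [0.1, 0.4, -4.2]
gripper_width: 0.295
s lid z mode 51 51.4
d lid z mode 53 53.3
```

View pics/j12.png

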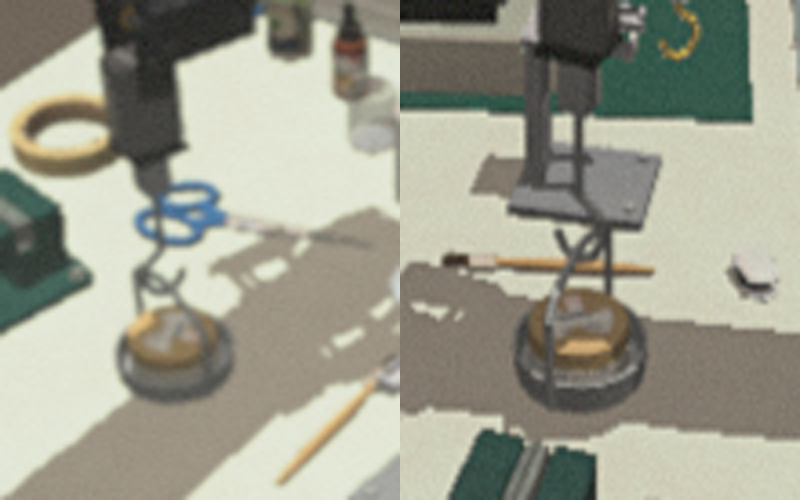

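Held still about 2.7 s at 20 mm clearance, with the pan level and the pot in it. I lower gently.

```bash
python3 -m inch '[1,0,0,0.015,0, 1,0,0,0.035,0, 1,0,0,0.055,0, 1,0,0,0.075,0, 1,0,0,0.095,0, 1,0,0,0.115,0, 1,0,0,0.135,0, 1,0,0,0.15,0, 1,0,0,0.165,0, 1,0,0,0.175,0]' && python3 -m inch '[1,0,0,0.01,0, 1,0,0,0.02,0, 1,0,0,0.03,0, 1,0,0,0.04,0, 1,0,0,0.06,0, 1,0,0,0.08,0, 1,0,0,0.11,0, 1,0,0,0.14,0, 1,0,0,0.17,0, 1,0,0,0.2,0]'
python3 pan.py 13
```

```text
clock: 27.45
tool_pos: [497.4, -18.0, 233.8]
tcp_rot: [3.142, 0.0, -0.339]
contact_force: [-1.0, 0.4, -4.1]
gripper_width: 0.289
clock: 28.7
tool_pos: [497.4, -18.0, 213.7]
tcp_rot: [3.142, -0.0, -0.339]
contact_force: [-0.9, 0.2, -3.4]
gripper_width: 0.294
s lid z mode 31 31.1
d lid z mode 32 32.8
```

View pics/j13.png

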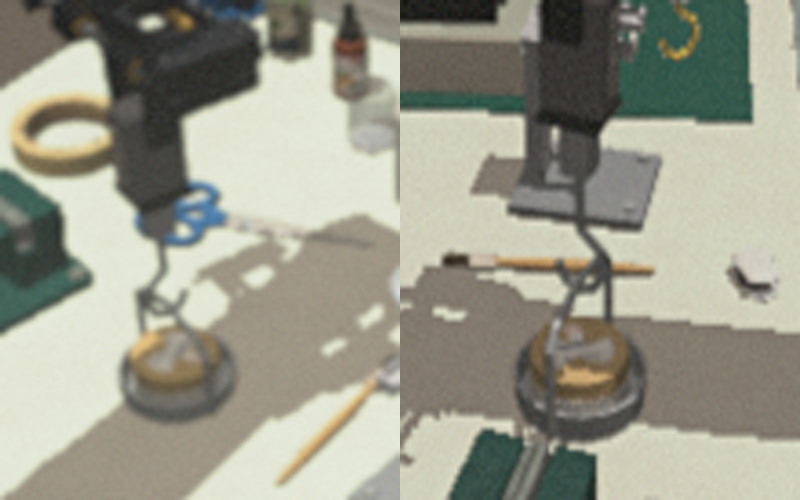

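The pan is back down at the same spot. I lower the hook free of the bail to mid-mouth height.

```bash
python3 -m inch '[1,0,0,0.05,0, 1,0,0,0.1,0, 1,0,0,0.15,0, 1,0,0,0.2,0, 1,0,0,0.25,0, 1,0,0,0.3,0, 1,0,0,0.35,0, 1,0,0,0.4,0, 1,0,0,0.43,0, 1,0,0,0.445,0]'
python3 pan.py 14
```

```text
clock: 30.05
tool_pos: [497.4, -18.0, 169.2]
tcp_rot: [3.142, 0.0, -0.339]
contact_force: [-0.6, -0.9, -1.9]
gripper_width: 0.291
s lid z mode 31 31.6
d lid z mode 32 32.9
```

View pics/j14.png

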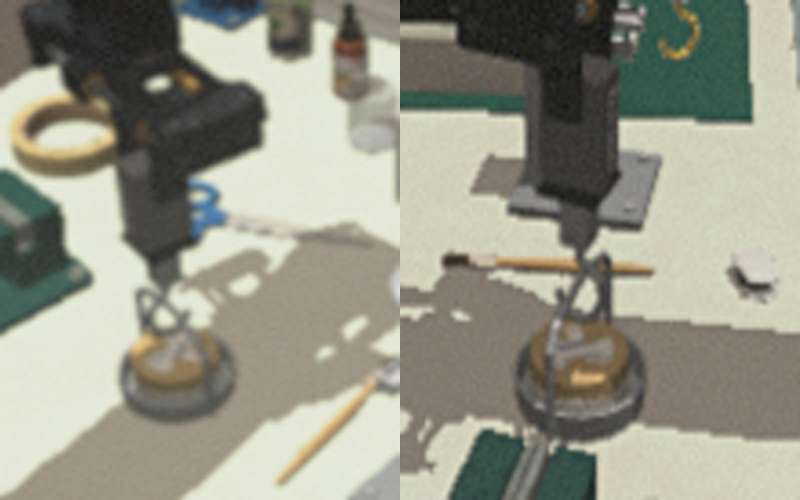

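Both views show the hook ring clear of the bail and the pan unmoved. I back off along -x.

```bash
python3 -m inch '[1,-0.03,0,0,0, 1,-0.08,0,0,0, 1,-0.13,0,0,0, 1,-0.18,0,0,0, 1,-0.23,0,0,0, 1,-0.28,0,0,0, 1,-0.33,0,0,0, 1,-0.38,0,0,0, 1,-0.42,0,0,0, 1,-0.45,0,0,0]'
python3 pan.py 15; python3 -c "
from h import *
snap('wrist','w15')"; python3 meas.py w15 s15 d15
```

```text
clock: 31.4
tool_pos: [454.8, -3.0, 169.4]
tcp_rot: [3.142, -0.0, -0.339]
contact_force: [-0.2, 0.3, -1.5]
gripper_width: 0.292
s lid z mode 30 31.0
d lid z mode 32 32.6
w15
bail 867 mid [495.7 -17.4] ext 89.2 panx yaw deg -19.299999999999997 zmax 82.14527349120567
lid ((499.20599365234375, -19.10647964477539), 46.6679573059082)
pan ((499.1915283203125, -18.634078979492188), 47.10923767089844)
base 10178 [ 505.1 -238.8] [91.6 96.2] 82.3 z 9.4
table z -0.46167568051242824
s15
bail 69 mid [471.6 -14.4] ext 73.7 panx yaw deg 53.69999999999999 zmax 86.0228177529146
lid ((495.4476318359375, -22.594192504882812), 48.02949142456055)
pan ((493.84381103515625, -21.04900360107422), 49.665000915527344)
base 867 [ 508.2 -241.6] [ 90.8 107.2] 82.4 z 7.8
fork 375 [ 510.2 -241.9] [53.5 87.9] 82.2 z 123.2
table z -1.2642328509242589
d15
bail 95 mid [475.1  -4.4] ext 72.0 panx yaw deg 86.19999999999999 zmax 83.87083296840083
lid ((496.76416015625, -14.292000770568848), 47.380393981933594)
pan ((497.92449951171875, -14.39045238494873), 47.671268463134766)
base 371 [ 520.7 -239.2] [96. 90.] 86.0 z 8.7
table z -0.5447289915284728
```

View pics/j15.png

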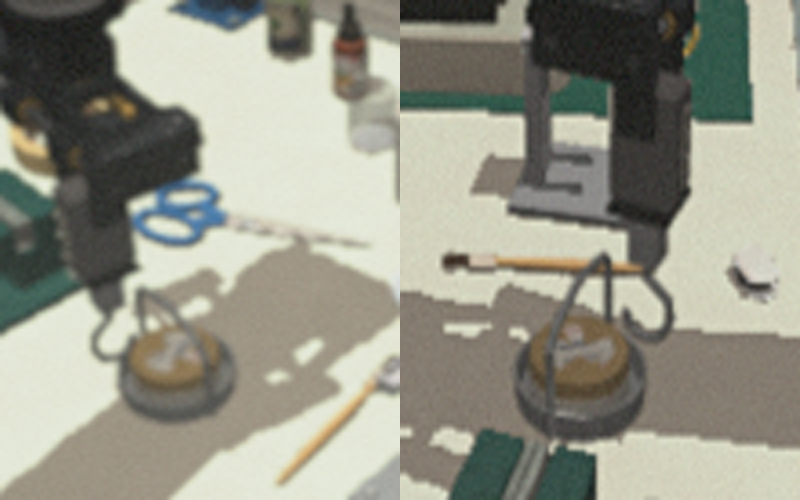

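View pics/w15.png

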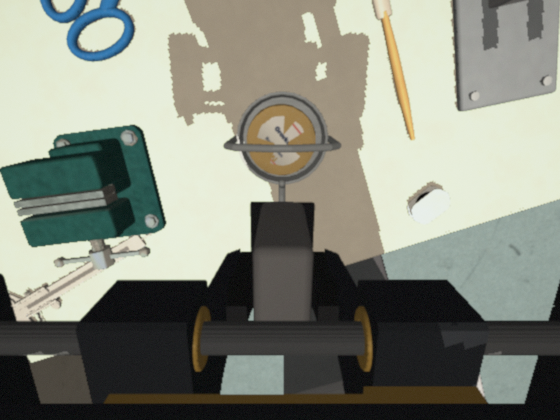

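Unhooked, with pan and pot standing as before. I rise and travel back to the stand.

```bash
python3 -m inch '[1,0,0,-0.05,0, 1,0,0,-0.15,0, 1,0,0,-0.26,0, 1,0,0,-0.37,0, 1,0,0,-0.48,0, 1,0,0,-0.59,0, 1,0,0,-0.7,0, 1,0,0,-0.81,0, 1,0,0,-0.91,0, 1,0,0,-0.98,0]' && python3 -m inch '[1,0.02,0.04,0,0, 1,0.06,0.1,0,-0.01, 1,0.1,0.17,0,-0.02, 1,0.14,0.24,0,-0.03, 1,0.18,0.31,0,-0.04, 1,0.22,0.38,0,-0.05, 1,0.26,0.46,0,-0.06, 1,0.31,0.54,0,-0.066, 1,0.35,0.62,0,-0.066, 1,0.4,0.7,0,-0.066]' && python3 -m inch '[1,0.024,0.076,0,0, 1,0.048,0.152,0,0, 1,0.072,0.228,0,0, 1,0.096,0.304,0,0, 1,0.12,0.38,0,0, 1,0.144,0.456,0,0, 1,0.168,0.532,0,0, 1,0.192,0.608,0,0, 1,0.216,0.68,0,0, 1,0.23,0.73,0,0]'
python3 -c "
from h import *
snap('wrist','w16');snap('scene','s16');snap('side','d16')"; python3 meas.py w16 s16 d16
```

```text
clock: 32.8
tool_pos: [455.1, -3.1, 268.2]
tcp_rot: [-3.141, -0.0, -0.339]
contact_force: [-0.2, -1.0, -1.6]
gripper_width: 0.293
clock: 34.05
tool_pos: [469.5, -83.0, 267.3]
tcp_rot: [-3.142, 0.0, -0.132]
contact_force: [0.0, -1.0, -1.8]
gripper_width: 0.283
clock: 35.3
tool_pos: [482.8, -158.3, 267.4]
tcp_rot: [-3.142, 0.0, -0.132]
contact_force: [0.0, -0.2, -0.9]
gripper_width: 0.291
w16
bail 414 mid [496.9 -19.2] ext 87.8 panx yaw deg -19.400000000000006 zmax 82.08754231965827
lid ((497.5347900390625, -19.489458084106445), 48.07278060913086)
pan ((497.5347900390625, -19.489458084106445), 48.07278060913086)
base 3648 [ 510.  -239.9] [ 90.3 104.2] 82.5 z 9.4
fork 3767 [ 511.9 -240. ] [52.6 84.2] 82.5 z 124.7
table z -0.15670608766473038
s16
bail 48 mid [494.2 -21.3] ext 82.0 panx yaw deg -18.700000000000003 zmax 80.33606899601247
lid ((493.37548828125, -21.015729904174805), 47.210514068603516)
pan ((493.8646240234375, -21.467302322387695), 47.4759635925293)
base 880 [ 507.8 -241.5] [ 89.6 106.4] 82.1 z 7.8
fork 375 [ 510.6 -241.1] [54.  87.7] 83.2 z 123.4
table z -1.3175636479904824
d16
bail 68 mid [497.7 -14.5] ext 86.2 panx yaw deg -19.700000000000003 zmax 81.86308487432964
lid ((497.81683349609375, -14.464585304260254), 48.01650619506836)
pan ((497.81683349609375, -14.464585304260254), 48.01650619506836)
base 581 [ 511.1 -236. ] [ 96.  104.7] 82.5 z 8.7
fork 252 [ 513.4 -237. ] [57.8 85.2] 82.2 z 124.2
table z -0.5423025832233179
```

View pics/w16.png

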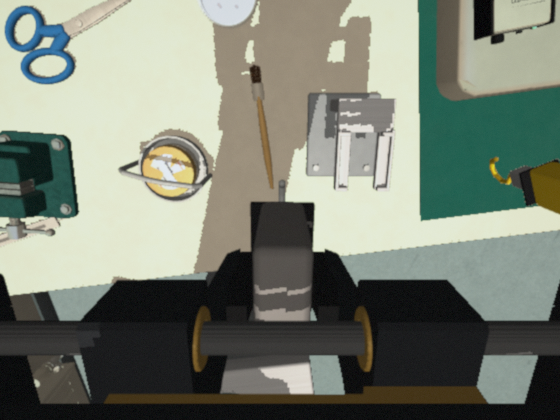

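Pan and pot are where they stood (within about 1 mm in the wrist view), the stand is empty at (352,140), and the scale sits in the grip as before. I move over the seat.

```bash
python3 -m inch '[1,0.03,0.1,0,0, 1,0.065,0.2,0,0, 1,0.1,0.3,0,0, 1,0.13,0.4,0,0, 1,0.165,0.5,0,0, 1,0.2,0.6,0,0, 1,0.225,0.69,0,0, 1,0.245,0.75,0,0, 1,0.254,0.776,0,0, 1,0.254,0.776,0,0]'
python3 -c "
from h import *
s=ctrl.get_state();print(s['tool_pos'],s['tcp_rot'])
snap('wrist','w17');snap('scene','s17');snap('side','d17');crop('s17',250,140,350,270,5,'s17c');crop('d17',240,120,350,240,5,'d17c')
cv2.imwrite('pics/j17.png',np.hstack([cv2.resize(cv2.imread('pics/'+a+'17c.png'),(400,500)) for a in'sd']))"
```

```text
clock: 36.7
tool_pos: [497.7, -238.1, 267.4]
tcp_rot: [-3.141, 0.0, -0.131]
contact_force: [-0.3, 0.9, -1.7]
gripper_width: 0.293
[ 497.69562074 -238.06196984  267.40340773] [-3.14146717e+00  7.93540897e-05 -1.31451933e-01]
```

View pics/j17.png

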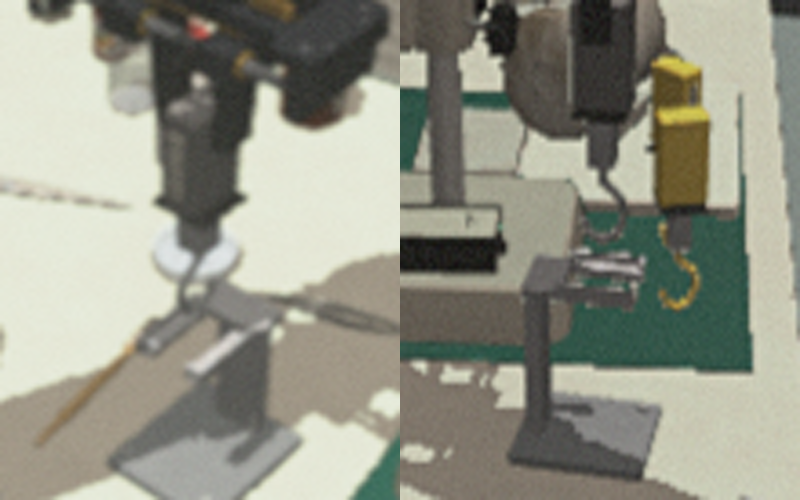

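View pics/w17.png

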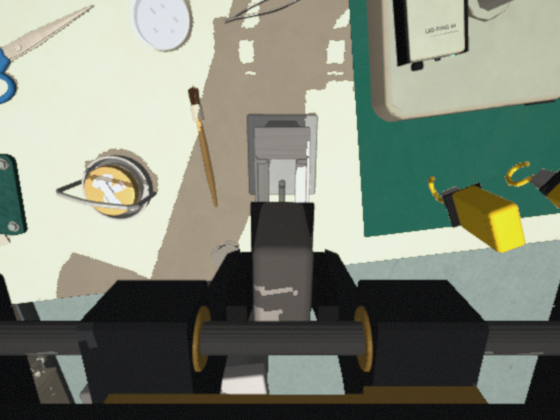

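The hook at w17 (282,190) is centred over the slot. I lower in two stages.

```bash
python3 -m inch '[1,0,0.005,0.05,0, 1,0,0.005,0.14,0, 1,0,0.005,0.23,0, 1,0,0.005,0.32,0, 1,0,0.005,0.41,0, 1,0,0.005,0.5,0, 1,0,0.005,0.59,0, 1,0,0.005,0.68,0, 1,0,0.005,0.76,0, 1,0,0.005,0.83,0]' && python3 -m inch '[1,0,0,0.05,0, 1,0,0,0.09,0, 1,0,0,0.13,0, 1,0,0,0.16,0, 1,0,0,0.19,0, 1,0,0,0.21,0, 1,0,0,0.225,0, 1,0,0,0.225,0, 1,0,0,0.225,0, 1,0,0,0.225,0]'
python3 -c "
from h import *
s=ctrl.get_state();print(s['tool_pos'],s['contact_force'])
snap('scene','s18');snap('side','d18');crop('s18',250,140,350,270,5,'s18c');crop('d18',240,120,350,240,5,'d18c')
cv2.imwrite('pics/j18.png',np.hstack([cv2.resize(cv2.imread('pics/'+a+'18c.png'),(400,500)) for a in'sd']))"
```

```text
clock: 38.1
tool_pos: [497.6, -238.5, 183.9]
tcp_rot: [-3.142, 0.0, -0.131]
contact_force: [0.4, -0.3, -2.1]
gripper_width: 0.294
clock: 39.35
tool_pos: [497.7, -238.6, 162.1]
tcp_rot: [3.142, -0.0, -0.131]
contact_force: [0.2, -0.6, -1.6]
gripper_width: 0.292
[ 497.72954619 -238.57646797  162.06028908] [ 0.20663467 -0.60343262 -1.57590764]
```

View pics/j18.png

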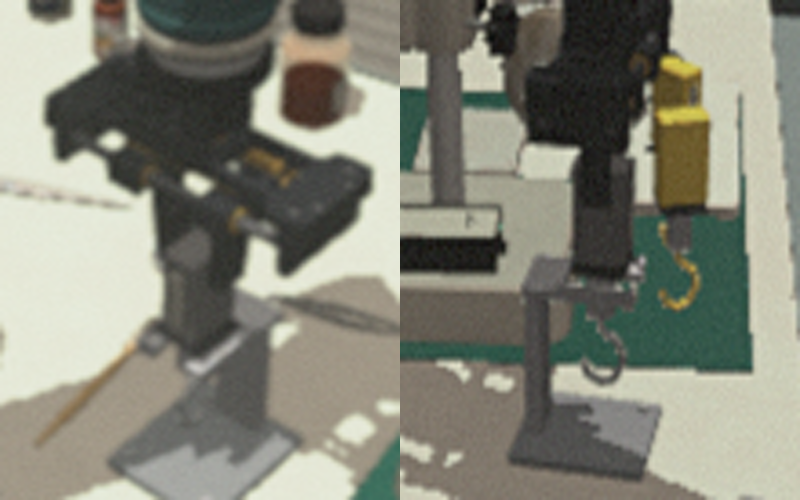

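The collar is about 8 mm above its seat and well aligned, with no contact force. The last 8 mm go slowly.

```bash
python3 -m inch '[1,0,0,0.015,0, 1,0,0,0.03,0, 1,0,0,0.045,0, 1,0,0,0.055,0, 1,0,0,0.065,0, 1,0,0,0.07,0, 1,0,0,0.075,0, 1,0,0,0.08,0, 1,0,0,0.08,0, 1,0,0,0.08,0]'
```

```text
clock: 40.7
tool_pos: [497.7, -238.5, 154.0]
tcp_rot: [3.142, -0.0, -0.131]
contact_force: [-0.1, 0.2, -1.4]
gripper_width: 0.292
```

```bash
python3 -m inch '[1,0,0,0.002,0, 1,0,0,0.004,0, 1,0,0,0.004,0, 0.4,0,0,0.004,0, 0.3,0,0,0.004,0, 0,0,0,0.004,0, -0.5,0,0,0.004,0, -1,0,0,0.004,0, -1,0,0,0.004,0, -1,0,0,0.004,0]'
python3 -c "
from h import *
snap('wrist','w19');snap('scene','s19');snap('side','d19');crop('s19',250,140,350,270,5,'s19c');crop('d19',240,120,350,240,5,'d19c')
cv2.imwrite('pics/j19.png',np.hstack([cv2.resize(cv2.imread('pics/'+a+'19c.png'),(400,500)) for a in'sd']))"; python3 meas.py w19
```

```text
clock: 41.95
tool_pos: [497.6, -238.5, 153.5]
tcp_rot: [-3.142, -0.0, -0.131]
contact_force: [-0.6, -0.0, -0.4]
gripper_width: 0.887
w19
bail 555 mid [491.4 -35.6] ext 52.7 panx yaw deg -19.5 zmax 82.16204868196975
lid ((497.60260009765625, -20.181873321533203), 48.10945510864258)
pan ((497.45501708984375, -19.654071807861328), 48.5517463684082)
top 6640 [ 501.1 -239.2] [109.6  37.6] 82.9 z 198.4
base 2394 [ 510.2 -239.8] [ 90.  103.1] 82.4 z 9.3
fork 6893 [ 511.9 -239.8] [52.2 85.1] 82.3 z 124.9
table z -0.01936129845384471
```

View pics/w19.png

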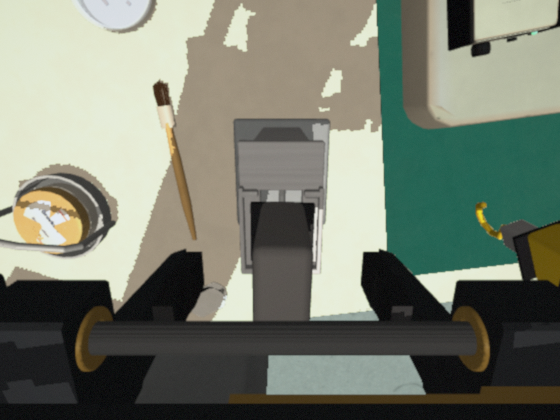

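View pics/j19.png

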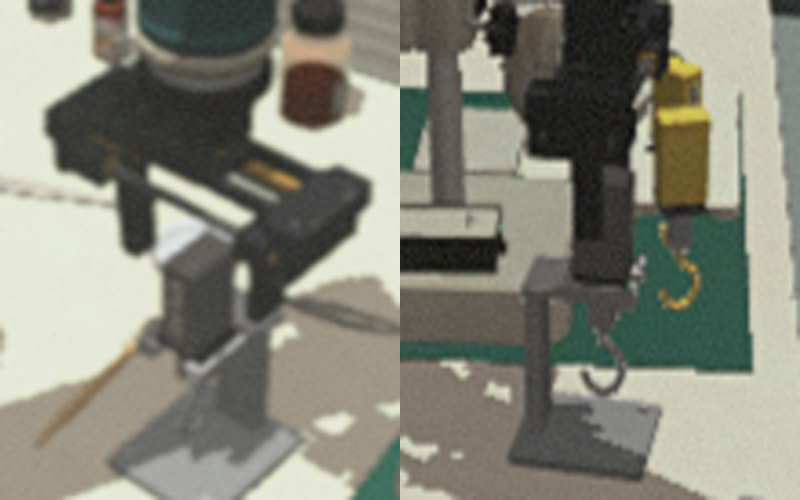

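The scale stands upright in the fork, released, with its housing top at 198.4 mm as at the start. I retract straight up and check once more.

```bash
python3 -m inch '[-1,0,0,-0.05,0, -1,0,0,-0.14,0, -1,0,0,-0.25,0, -1,0,0,-0.36,0, -1,0,0,-0.48,0, -1,0,0,-0.6,0, -1,0,0,-0.72,0, -1,0,0,-0.84,0, -1,0,0,-0.94,0, -1,0,0,-1,0]'
python3 -c "
from h import *
snap('wrist','w20');snap('scene','s20');snap('side','d20');crop('s20',190,140,350,270,5,'s20c')"; python3 meas.py w20 s20 d20
```

```text
clock: 43.35
tool_pos: [497.8, -238.6, 254.4]
tcp_rot: [3.141, -0.001, -0.131]
contact_force: [-0.5, 0.9, -0.3]
gripper_width: 0.996
w20
bail 439 mid [497.2 -18.8] ext 88.2 panx yaw deg -19.599999999999994 zmax 82.03186488757753
lid ((498.0827941894531, -19.34029197692871), 48.83366394042969)
pan ((498.0827941894531, -19.34029197692871), 48.83366394042969)
top 1981 [ 498. -239.] [25.5 43.2] 81.7 z 198.3
base 1818 [ 510.2 -239.9] [ 90.1 103.6] 82.4 z 9.3
fork 3345 [ 511.8 -240. ] [52.1 85. ] 82.4 z 124.9
table z -0.01833274605806423
s20
bail 45 mid [494.5 -20.8] ext 82.0 panx yaw deg -18.599999999999994 zmax 80.3443226370049
lid ((496.1383056640625, -22.644351959228516), 47.137943267822266)
pan ((493.95159912109375, -21.358457565307617), 47.64944076538086)
top 131 [ 494.8 -239.9] [25.8 43.3] 82.2 z 196.8
base 824 [ 507.6 -241.6] [ 89.9 105.5] 81.7 z 7.9
fork 277 [ 510.4 -241.7] [53.4 86.4] 82.8 z 125.4
table z -1.2704379543296227
d20
bail 68 mid [497.7 -14.2] ext 81.7 panx yaw deg -20.0 zmax 81.71453775001633
lid ((496.6863708496094, -14.477518081665039), 48.21577835083008)
pan ((497.979736328125, -14.643543243408203), 48.478294372558594)
top 79 [ 498.3 -233.6] [25.8 41.6] 85.6 z 197.2
base 575 [ 511.1 -237.3] [ 96.8 103.8] 82.1 z 8.8
fork 253 [ 513.4 -237. ] [57.5 83.7] 82.8 z 125.1
table z -0.5510244497326084
```

View pics/s20c.png

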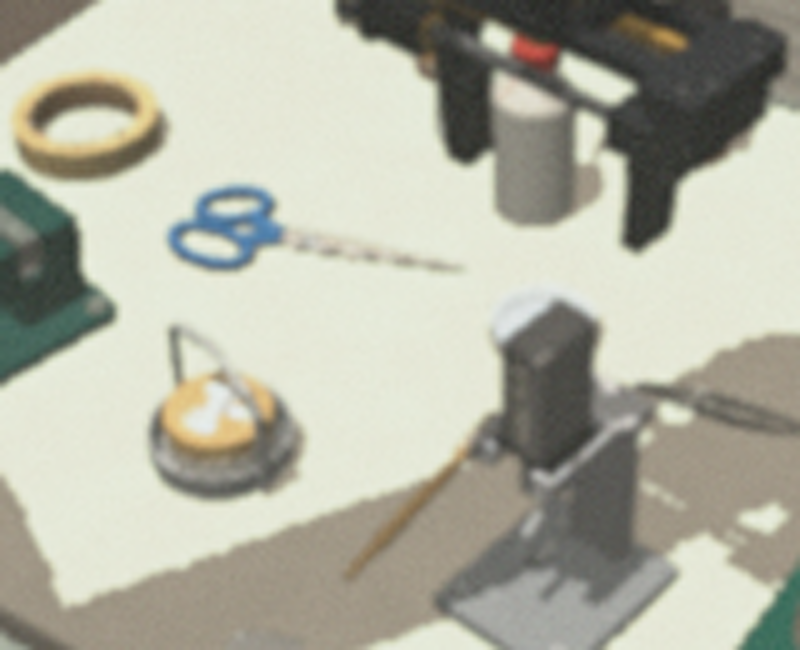

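View pics/w20.png

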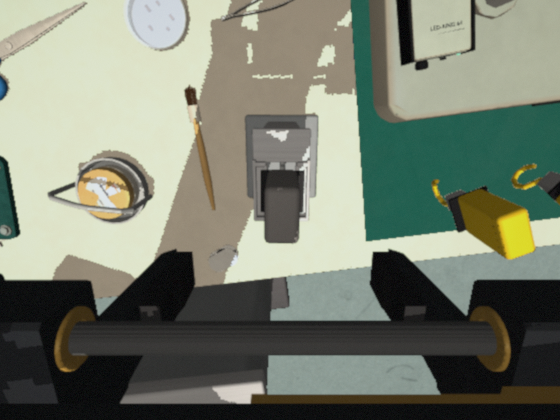

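The scale is upright in the stand at w20 (282,208). The pan with its pot is at (107,190), and the other things in view look unmoved.

```bash
python3 -c "
from h import *
print(ctrl.job_done())"
```

```text
the job is handed in; nothing more can be done
None
```

The pot was weighed and the job handed in at about 43.5 s; no verdict is reported.

**Weighing:** I took the grey scale from its stand and hooked it under the top of the bail. I raised the pan slowly to about 20 mm clear and held it there for about 2.7 s. It stayed level with the pot in it. Lift-off came near 3.1 N, so pan and pot together weigh roughly 0.32 kg.

**Return:** I set the pan down on its old spot, slid the hook out without touching the bail, and lowered the scale straight back into the fork. I then released it and drew the gripper clear.

**Last checks:**
- **Scale:** it stands upright, housing top at z = 198.3 mm and within about 0.3 mm sideways of its start.
- **Pan:** the bail is within about 1 mm of its start by the wrist camera, yaw unchanged at about -19.5°. The pot is still in the pan.
- **Other things:** the ones in view look unmoved. I did not check the callipers and scissors separately at the end.
- **Disagreement:** the scene and side cameras differ from each other and from the wrist camera by 3–6 mm. The offset was there from the start, so I relied on the wrist camera.

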